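# Step the vial dispenser to the cross and confirm

## Task

On the round vial dispenser, push the upright tab on the turning cover around until it points squarely at the cross-shaped badge, so that the window opens that compartment. Only then press the round plunger in the middle fully down to confirm, and let it come back up with the cover still at the cross. All of it is done with the fingertips; leave the bottles, boxes and other things around it where they stand.

Things in the scene. Friction and masses are not known exactly. Their poses are not given: they have to be found in the camera images.
- dispenser: Grey round dispenser base, fixed to the bench, 310 mm in diameter; its flange is 30 mm high. Origin: centre of its underside, on the turning axis of the cover; x, y level, z up. Its front (-x) side carries the badges. On it turns a flat white cover, 90 mm in radius, top 51 mm above the bench, with a wedge window beside the tab.
- selector (a joint): Angle (rad) of the turning cover about the dispenser's upright axis, counter-clockwise positive from above. The tab's direction from the axis is the dispenser's yaw + pi + this value. Range -2.2 to 2.2; starts between -2.0 and -1.1. It turns stiffly (2 to 3 N at the tab), without clicks, and stays where it is left.
- tab (a point): Centre of the dark steel finger tab that stands upright on the rim of the cover: 30 mm long radially (from 78 to 108 mm from the axis), 10 mm thick along the direction of turning, from 47 to 90 mm above the bench. This point is 93 mm from the axis and 68.5 mm high. Both broad sides are free to be pushed, fingertips pointing down, a few mm above the cover.
- tab_mark (a point): The point the tab points at: straight out from the tab, 130 mm from the axis (the radius at which the badges sit), 30 mm high; it turns with the cover.
- badge_cross: Cross-shaped (plus-shaped) white badge, two bars 36 x 12 mm, 4 mm thick, fixed on the grey flange. Origin: centre of its underside, 30 mm high, 130 mm from the axis. It is the target. The five badges sit at selector values -0.6, 0, 0.6, 1.2 and 1.8; which of them sits where varies.
- badge_disc: Another white badge on the flange: plain disc, 34 mm across, 4 mm thick. Origin: centre of its underside.
- badge_square: Another white badge: square, 30 mm. Origin: centre of its underside.
- badge_bar: Another white badge: single bar, 36 x 11 mm. Origin: centre of its underside.
- badge_ring: Another white badge: ring, 34 mm across with a 20 mm hole. Origin: centre of its underside.
- plunger (a joint): Travel (m) of the round push plunger: 0 up, 0.006 fully down. A spring returns it; fully down takes 5 N.
- plunger_top (a point): Centre of the top of the round steel plunger, 34 mm in diameter, in the middle of the cover on the turning axis, 73 mm above the bench when up. Its housing does not turn.
- vial: Loose glass vial, 24 mm in diameter, 45 mm tall, standing on the back of the dispenser's flange; leave it where it is. Origin: centre of its underside.
- amber_bottle: Loose amber bottle, 44 mm in diameter, 85 mm tall, behind the dispenser; leave it where it is. Origin: centre of its underside.
- carton: Loose cardboard carton, 55 x 85 x 40 mm, behind the dispenser; leave it where it is. Origin: centre of its underside.
- tape_roll: Loose roll of paper tape, 68 mm across, 25 mm high, left of the dispenser; leave it where it is. Origin: centre of its underside.
- pill_cup: Loose white pill cup, 40 mm across, 32 mm tall, right of the dispenser; leave it where it is. Origin: centre of its underside.
- pulp_tray: Loose cardboard-coloured tray, 110 x 160 x 40 mm, right of the dispenser; leave it where it is. Origin: centre of its underside.
- spray_jar: Loose white jar, 52 mm in diameter, 70 mm tall, left of the dispenser; leave it where it is. Origin: centre of its underside.

How it is judged:
By the outcome, as a careful person would: the job done as asked, in the order asked, and still so for the second after the job is handed in, with the robot touching nothing.
It also fails if it takes over 64 s, if anything falls off the work surface, if the arm or the gripper's body presses on something with over 40 N, if the wrist force passes 120 N, or if a joint passes its speed limit or range.

## Robot

A 6-joint arm with a two-finger parallel gripper is mounted at the origin on the work surface. World frame = base frame: x ahead of the robot, y to its left, z up, the work surface at z = 0. Lengths are in m, angles in rad, forces in N, time in s.
With the tool pointing down it reaches from about 0.35 to 0.925 m from the base axis. Payload 6.4 kg.
Tool frame: the origin (TCP) lies midway between the tips of the shut fingers; the grasp point (between the pads) lies 19 mm behind it; z points along the fingers, y is the line along which they close (so a half turn about z gives the same grasp; the last joint's range is limited). The gripper opens to 94 mm and grips with 3 to 60 N. Pads are 16 mm wide; open, the fingers measure 119 mm over their backs; the gripper's body (75 mm by 177 mm) begins 78 mm behind the grasp point.
Start: joints at [-1.468, 0.245, 1.558, -0, 1.339, -0.174], TCP at [0.178, -0.625, 0.205] pointing down, gripper open.
Joint ranges: [-3.13, 3.13], [-1.02, 2.26], [0.13, 2.54], [-0.95, 4.09], [0.21, 2.88], [-2.74, 2.74]. Speed limits (rad/s): [2.57, 2.57, 3.14, 3.14, 3.14, 3.14].

## Interface

Orientations are given as [roll, pitch, yaw] about the fixed x, y, z axes, in that order (R = Rz(yaw) Ry(pitch) Rx(roll)).
In Python, from bench import env, imaging gives the robot as it stands.
- The arm moves only by the tool move_arm, never from a script. Its argument "deltas" is a list of rows, each a list of 2 entries, a list of its own where there are three numbers: the shift along the world's x, y, z as a fraction of full scale, then the turn, a rotation vector about the world's x, y, z as a fraction of full scale. In form: [[[tx, ty, tz], [rx, ry, rz]], ...]. A call has 1 to 20 rows; each row is the pose to reach, as a shift and turn from the pose commanded when the call began; what a row does not reach only later rows make up. Full scale, the value 1, is 0.8 m for a shift and 2 rad for a turn. A row lasts 1/10 s, in which the tool goes at most 50 mm and 8.59 degrees, less where a joint would pass 70% of its speed; a pose out of reach is approached as far as the arm can. A call with a number of a shift or a turn outside -1 to 1 is refused whole. A call with a gripper value outside its range is refused whole. "hand" is the opening in per cent of the stroke, from 0 (shut) to 100 (fully open), set as the call begins (left out, the last holds). The fingers move at their own pace and stop on an object; "grip_force" is the grip in N (left out, the last holds). Time passes only in rows, so rows that repeat a pose let the fingers close. It gives the time, the measured TCP pose, the force, the opening and the grip force at its end, in the units of the state.
- env.get_obs(): the state, without advancing time (a new reading comes with each control period).
- imaging.camera(name): name is "scene" or "side" or "wrist"; returns a dict with "color" (480x640x3 uint8, blue, green, red), "z_map" (480x640 float32, m along the optical axis (not along the pixel's ray), 0 where there is no reading), "fx", "fy", "cx", "cy" (pixels), "extrinsics" (4x4, takes a point from world to camera coordinates). Camera axes: x right, y down, z forward; pixel columns grow to the right and rows downward; lengths in m; the calibration is good to about 2 mm. A picture is of the moment at which its call begins.
- env.job_done(): hands the job in; it is judged then, once.
The state is a dict: "clock": time; "q": joint angles; "joint_velocities": joint speeds; "effort": joint torques, N m; "position": TCP position; "orientation": TCP orientation; "wrist_force": force on the tool from outside, world axes, zero at the start; "torque": the same for the moment, N m; "gripper_width": finger opening in m; "grip_force": force on a finger pad.
Only numpy, scipy, OpenCV 4.12 (cv2) and the standard library are available. Lean on these libraries where they do the work, as an engineer would, in place of code of your own. Each camera call takes 0.05 s, during which the arm holds its last target. There are 200 camera calls.

## Working session

There is one attempt and no reset: what is moved stays moved. The work goes in short steps, Python scripts to look and compute and a tool call to move; the robot and the scene stay as the last step left them, time stands still between calls to the robot, and variables do not carry over. Pictures are saved under pics/ and viewed, at most 10 in all, crops included, and the job is handed in when it is done.

Besides the shell and the picture viewer there is one more tool, called as name([rows], argument=value, ...), one row to a line, values as JSON. move_arm: Moves the arm, as the interface text tells. Shift numbers are shares of 0.8 m and turn numbers shares of 2 rad, none past 1 either way. Its arguments: {"type":"object","properties":{"deltas":{"type":"array"},"hand":{"type":"number"},"grip_force":{"type":"number"}},"required":["deltas"]}

```bash
mkdir -p pics; ls
python3 - <<'E'
from bench import env, imaging
import cv2, numpy as np
o=env.get_obs(); print(o)
for n in ("scene","side"):
    c=imaging.camera(n); cv2.imwrite(f"pics/{n}0.png",c["color"]); np.savez(f"{n}0.npz",**c); print(n,c["fx"],c["cx"],np.round(c["extrinsics"],3))
E
```

```text
pics
{'clock': 0.0, 'q': array([-1.46812497e+00,  2.45778098e-01,  1.55896136e+00, -2.13203903e-05,
        1.33869640e+00, -1.74086023e-01]), 'joint_velocities': array([-0.00062711,  0.00152405, -0.00123215,  0.002019  ,  0.00147799,
        0.00074131]), 'effort': array([ 9.15434412e-04, -4.15827334e+01, -3.14603305e+01,  6.85090595e-02,
        3.32203810e-02, -1.28396991e-04]), 'position': array([ 0.17755306, -0.62467751,  0.20439668]), 'orientation': array([-3.13977372e+00, -2.98830631e-04,  2.76762032e-01]), 'wrist_force': array([ 0.58932225,  0.79550442, -0.02403481]), 'torque': array([ 0.00836149, -0.01180753,  0.00763003]), 'grip_force': 0.0, 'gripper_width': 0.09432439148608768}
scene 563.7430036223359 321.0910854603398 [[-0.844  0.537  0.01   0.495]
 [ 0.283  0.461 -0.841 -0.103]
 [-0.456 -0.707 -0.541  1.291]
 [ 0.     0.     0.     1.   ]]
side 524.1143867190295 317.0297435805642 [[ 0.978 -0.207 -0.012 -0.588]
 [-0.169 -0.761 -0.627  0.157]
 [ 0.121  0.615 -0.779  0.961]
 [ 0.     0.     0.     1.   ]]
```

View pics/scene0.png

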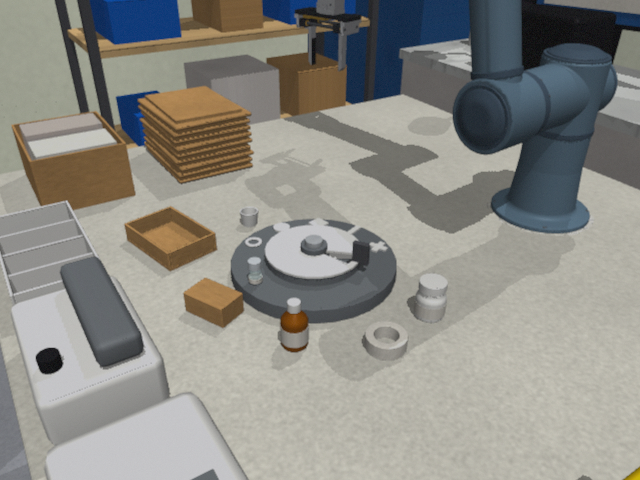

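View pics/side0.png

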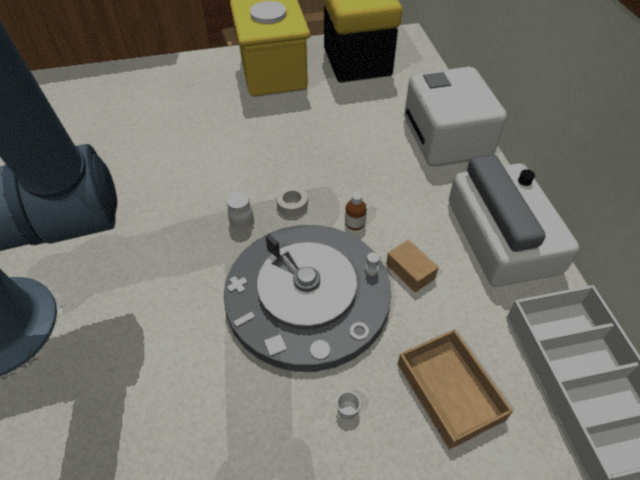

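The scene view shows the cross at about (378,246), the plunger at (314,242) and the tab at (360,250). In the side view the cross is at (237,284), the tab at (273,245) and the plunger at (307,275). The cross is the first badge, followed by bar, square, disc and ring. Next I'll measure these.

```bash
cat > h.py <<'E'
import numpy as np, cv2
def ray(c,u,v,z):
    E=c["extrinsics"];R,t=E[:3,:3],E[:3,3];o=-R.T@t
    d=R.T@np.array([(u-c["cx"])/c["fx"],(v-c["cy"])/c["fy"],1]);return o+d*(z-o[2])/d[2]
def proj(c,p):
    q=c["extrinsics"][:3,:3]@np.asarray(p)+c["extrinsics"][:3,3]
    return np.array([c["fx"]*q[0]/q[2]+c["cx"],c["fy"]*q[1]/q[2]+c["cy"]])
def blobs(mask,amin=30):
    n,l,s,ce=cv2.connectedComponentsWithStats(mask.astype(np.uint8))
    return [(ce[i],s[i,4]) for i in range(1,n) if s[i,4]>=amin]
def load(f): return {k:v for k,v in np.load(f).items()}
E
python3 - <<'E'
from h import *
for n in ("side","scene"):
    c=load(n+"0.npz"); img=c["color"].astype(int); m=img.min(2)>150
    x0,x1,y0,y1=(222,394,222,366) if n=="side" else (228,400,215,315)
    k=np.zeros_like(m);k[y0:y1,x0:x1]=m[y0:y1,x0:x1]
    for ce,a in blobs(k,20): print(n,np.round(ce,1),a,np.round(ray(c,*ce,0.034),4),np.round(ray(c,*ce,0.051),4))
    g=img.max(2); 
    k=np.zeros_like(m);k[y0:y1,x0:x1]=(g<50)[y0:y1,x0:x1]
    for ce,a in blobs(k,20): print(n,"dark",np.round(ce,1),a,np.round(ray(c,*ce,0.07),4))
    s=slice(y0,y1),slice(x0,x1)
    cv2.imwrite(f"pics/{n}c.png",cv2.resize(c["color"][s],None,fx=4,fy=4,interpolation=cv2.INTER_CUBIC))
E
```

```text
side [338.7 224.9] 50 [0.6623 0.0744 0.034 ] [0.6586 0.0603 0.051 ]
side [380.  238.6] 725 [0.7337 0.022  0.034 ] [0.7285 0.009  0.051 ]
side [308.3 285.1] 5181 [ 0.5735 -0.0561  0.034 ] [ 0.5717 -0.0674  0.051 ]
side [306.2 274.2] 151 [ 0.5745 -0.0309  0.034 ] [ 0.5726 -0.0428  0.051 ]
side [222.8 278.7] 22 [ 0.4199 -0.0076  0.034 ] [ 0.4213 -0.0199  0.051 ]
side [236.8 283.4] 145 [ 0.4444 -0.0238  0.034 ] [ 0.4453 -0.0358  0.051 ]
side [222.8 314.5] 21 [ 0.4125 -0.0849  0.034 ] [ 0.4141 -0.0957  0.051 ]
side [243.6 318.3] 88 [ 0.4477 -0.1007  0.034 ] [ 0.4485 -0.1111  0.051 ]
side [388.4 331.9] 146 [ 0.6896 -0.1812  0.034 ] [ 0.6853 -0.1899  0.051 ]
side [222.9 342.7] 112 [ 0.4072 -0.1409  0.034 ] [ 0.4089 -0.1504  0.051 ]
side [358.7 330.1] 109 [ 0.6403 -0.1669  0.034 ] [ 0.6371 -0.1759  0.051 ]
side [274.9 344.2] 248 [ 0.494  -0.1626  0.034 ] [ 0.4938 -0.1717  0.051 ]
side [319.7 348.8] 257 [ 0.5668 -0.1873  0.034 ] [ 0.5651 -0.1959  0.051 ]
side [379.9 360.1] 57 [ 0.6605 -0.2289  0.034 ] [ 0.6569 -0.2366  0.051 ]
side dark [273.3 249.2] 160 [0.5217 0.013  0.07  ]
side dark [305.3 321.2] 185 [ 0.5502 -0.1505  0.07  ]
side dark [353.3 352.3] 242 [ 0.6147 -0.2231  0.07  ]
side dark [260.8 354.3] 231 [ 0.4686 -0.1949  0.07  ]
scene [314.1 241.3] 5746 [ 0.5381 -0.1029  0.034 ] [ 0.5529 -0.0792  0.051 ]
scene [298.8 216.7] 20 [ 0.5131 -0.2038  0.034 ] [ 0.5286 -0.1771  0.051 ]
scene [253.2 241.3] 92 [ 0.6393 -0.1646  0.034 ] [ 0.6511 -0.1391  0.051 ]
scene [377.9 245.9] 105 [ 0.4423 -0.0237  0.034 ] [ 0.4599 -0.0024  0.051 ]
scene [253.9 260.4] 73 [ 0.6686 -0.1031  0.034 ] [ 0.6795 -0.0794  0.051 ]
scene [395.8 300.2] 24 [0.5218 0.1298 0.034 ] [0.5371 0.1466 0.051 ]
scene [293.5 302.7] 114 [0.6706 0.0458 0.034 ] [0.6814 0.0651 0.051 ]
scene [248.9 310.7] 84 [0.7428 0.0259 0.034 ] [0.7515 0.0458 0.051 ]
scene [383.1 310.2] 117 [0.5562 0.1398 0.034 ] [0.5705 0.1563 0.051 ]
```

View pics/sidec.png

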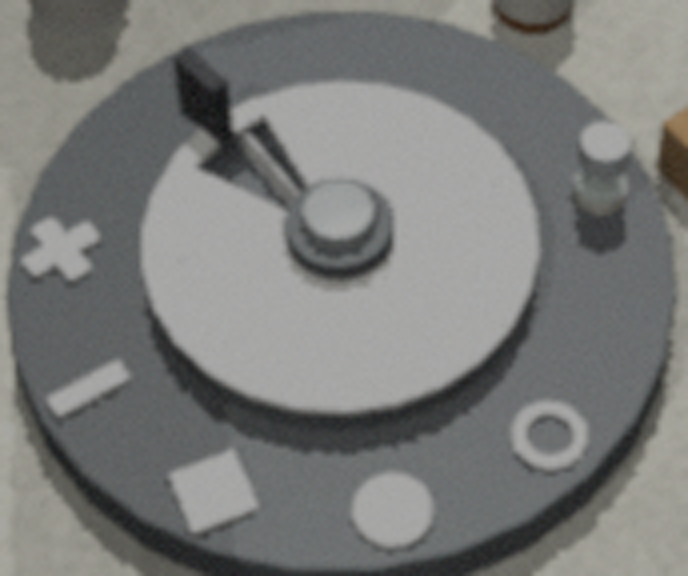

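The crop shows the cross at the left, the tab (dark plate) up and clockwise of it with free sides, and the plunger in the middle. Now I'll fit the axis, the cross angle and the tab.

Run:
```python
from h import *
from scipy.optimize import least_squares
c=load("side0.npz")
P=np.array([ray(c,*p,0.034)[:2] for p in [(236.8,283.4),(243.6,318.3),(274.9,344.2),(319.7,348.8),(358.7,330.1)]])
a=np.array([0,.6,1.2,1.8,2.4])
f=lambda p:(P-p[:2]-.13*np.c_[np.cos(p[2]+a),np.sin(p[2]+a)]).ravel()
r=least_squares(f,[.57,-.06,2.8]);print(r.x,np.round(r.fun*1000,1))
C=r.x[:2]
print("plunger ray@73mm", ray(c,305.3+1.2,274.5-0.5,0.073)) 
# tab from depth
for n in("side","scene"):
    c=load(n+"0.npz");v,u=np.nonzero(c["z_map"]>0);z=c["z_map"][v,u]
    E=c["extrinsics"];Q=np.c_[(u-c["cx"])/c["fx"]*z,(v-c["cy"])/c["fy"]*z,z]
    W=(Q-E[:3,3])@E[:3,:3]
    d=W[:,:2]-C;rr=np.hypot(*d.T)
    s=(rr<.115)&(rr>.07)&(W[:,2]>.06)&(W[:,2]<.1);ang=np.unwrap(np.arctan2(d[s,1],d[s,0]))
    print(n,"tab",s.sum(),W[s].mean(0),np.median(ang),np.percentile(ang,[5,95]),W[s][:,2].max(),np.median(rr[s]))
    s2=(rr<.03)&(W[:,2]>.067)&(W[:,2]<.08); print("plunger",s2.sum(),(W[s2].min(0)+W[s2].max(0))/2,W[s2].mean(0))
    c3=c["color"].max(2)[v,u]<60
    print("dark tab", W[s&c3].mean(0), rr[s&c3].min(),rr[s&c3].max())
```

```text
[ 0.57033695 -0.05731343  2.88267317] [-0.2  0.3 -0.   0.2  0.1 -0.2  0.3 -0.1 -0.1 -0.1]
plunger ray@73mm [ 0.57075662 -0.05793344  0.073     ]
side tab 193 [0.52183804 0.01589403 0.08056186] 2.170004664466568 [2.0904944  2.19228117] 0.09457010615189325 0.08731018204407578
plunger 261 [ 0.57246027 -0.06048216  0.07230881] [ 0.5704692  -0.06157351  0.07339397]
dark tab [0.52084075 0.01465415 0.07687927] 0.07361646882412488 0.10590935760505114
scene tab 290 [0.52314538 0.02699677 0.07773793] 2.08266553762156 [2.05225652 2.14443822] 0.0929774103989749 0.09790371868397939
plunger 184 [ 0.56952201 -0.05412035  0.0718852 ] [ 0.57107278 -0.05101505  0.07243096]
dark tab [0.5228944  0.02776896 0.0748795 ] 0.08234420510255529 0.11173333431290698
```

move_arm([
  [[0.023,0.041,0],[0,0,0.007]],
  [[0.05,0.09,0],[0,0,0.015]],
  [[0.08,0.145,0],[0,0,0.024]],
  [[0.11,0.2,0],[0,0,0.033]],
  [[0.14,0.255,0],[0,0,0.042]],
  [[0.17,0.31,0],[0,0,0.051]],
  [[0.2,0.365,0],[0,0,0.06]],
  [[0.23,0.42,0],[0,0,0.07]],
  [[0.26,0.475,0],[0,0,0.08]],
  [[0.29,0.53,0],[0,0,0.09]],
  [[0.32,0.585,0],[0,0,0.1]],
  [[0.35,0.64,0],[0,0,0.11]],
  [[0.38,0.69,0],[0,0,0.12]],
  [[0.41,0.74,0],[0,0,0.13]],
  [[0.435,0.785,0],[0,0,0.137]],
  [[0.45,0.81,0],[0,0,0.137]],
  [[0.458,0.825,0],[0,0,0.137]],
  [[0.458,0.825,0],[0,0,0.137]],
  [[0.458,0.825,0],[0,0,0.137]],
], hand=0)

```text
clock: 2.0
position: [0.5436, 0.0341, 0.2051]
orientation: [-3.141, 0.001, 0.55]
wrist_force: [0.2, 0.0, 0.3]
gripper_width: 0.0005
grip_force: 0.0
```

move_arm([
  [[0,0,-0.03],[0,0,0]],
  [[0,0,-0.06],[0,0,0]],
  [[0,0,-0.09],[0,0,0]],
  [[0,0,-0.12],[0,0,0]],
  [[0,0,-0.14],[0,0,0]],
  [[0,0,-0.155],[0,0,0]],
  [[0,0,-0.165],[0,0,0]],
  [[0,0,-0.175],[0,0,0]],
  [[0,0,-0.18],[0,0,0]],
  [[0,0,-0.18],[0,0,0]],
])

```text
clock: 3.0
position: [0.5439, 0.0346, 0.0613]
orientation: [-3.141, 0.0, 0.551]
wrist_force: [0.8, -0.9, 0.2]
gripper_width: 0.0
grip_force: 0.0
```

Run:
```python
from h import *
from bench import env, imaging
o=env.get_obs();print(o["position"],o["wrist_force"],o["orientation"])
a=imaging.camera("side")["color"][190:340,200:400];b=imaging.camera("scene")["color"][180:330,220:420]
cv2.imwrite("pics/d1.png",cv2.resize(np.hstack([a,b]),None,fx=2,fy=2,interpolation=cv2.INTER_CUBIC))
# plan: rows of tool targets relative to nominal pose, in call units
C=np.array([.5705,-.0572]);p0=np.array([.5434,.0342]);
for ph,off in [(2.12,.015)]+[(x,.013) for x in np.linspace(2.16,2.84,12)]:
    q=C+.093*np.array([np.cos(ph),np.sin(ph)])-off*np.array([-np.sin(ph),np.cos(ph)])
    print(round(ph,3),np.round((q-p0)/.8,4),round((ph-2.12)/2,3))
```

```text
[0.54393555 0.03464256 0.06126091] [ 0.79440323 -0.86180187  0.1526098 ] [-3.14138812e+00  3.00100404e-04  5.50692182e-01]
2.12 [-0.0108 -0.0053] 0.0
2.16 [-0.0172 -0.0086] 0.02
2.222 [-0.0236 -0.0119] 0.051
2.284 [-0.0299 -0.0157] 0.082
2.345 [-0.0358 -0.0198] 0.113
2.407 [-0.0415 -0.0243] 0.144
2.469 [-0.0469 -0.0291] 0.175
2.531 [-0.052  -0.0343] 0.205
2.593 [-0.0568 -0.0397] 0.236
2.655 [-0.0613 -0.0455] 0.267
2.716 [-0.0653 -0.0515] 0.298
2.778 [-0.069  -0.0577] 0.329
2.84 [-0.0723 -0.0642] 0.36
```

View pics/d1.png

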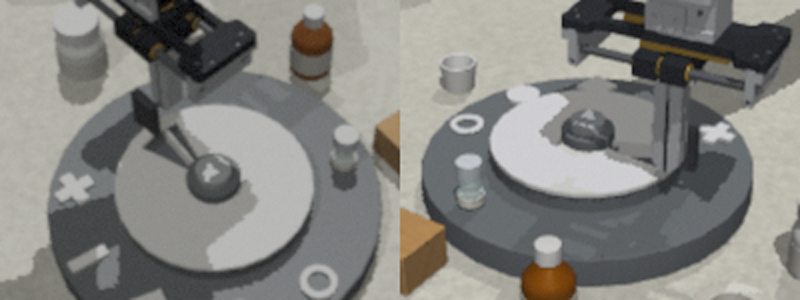

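The fingers stand just behind the tab (crop, left half, at about (150,105)), clear of everything else. I'll push to slightly short of the cross.

move_arm([
  [[-0.006,-0.003,0],[0,0,0]],
  [[-0.0108,-0.0053,0],[0,0,0]],
  [[-0.0172,-0.0086,0],[0,0,0.02]],
  [[-0.0236,-0.0119,0],[0,0,0.051]],
  [[-0.0299,-0.0157,0],[0,0,0.082]],
  [[-0.0358,-0.0198,0],[0,0,0.113]],
  [[-0.0415,-0.0243,0],[0,0,0.144]],
  [[-0.0469,-0.0291,0],[0,0,0.175]],
  [[-0.052,-0.0343,0],[0,0,0.205]],
  [[-0.0568,-0.0397,0],[0,0,0.236]],
  [[-0.0613,-0.0455,0],[0,0,0.267]],
  [[-0.0653,-0.0515,0],[0,0,0.298]],
  [[-0.069,-0.0577,0],[0,0,0.329]],
  [[-0.0723,-0.0642,0],[0,0,0.36]],
  [[-0.0723,-0.0642,0],[0,0,0.36]],
  [[-0.0723,-0.0642,0],[0,0,0.36]],
])

```text
clock: 4.7
position: [0.4862, -0.0168, 0.0616]
orientation: [3.141, 0.0, 1.269]
wrist_force: [0.9, 0.1, -0.0]
gripper_width: 0.0003
grip_force: 0.0
```

Run:
```python
from h import *
from bench import env, imaging
o=env.get_obs();print(o["position"],o["wrist_force"],o["orientation"])
C=np.array([.5705,-.0572]);d=o["position"][:2]-C
th=np.arctan2(d[1],d[0]); r=np.hypot(*d); print("implied tab phi if 13mm",th+np.arcsin(.013/r),r)
for n in("side","scene","wrist"): 
    c=imaging.camera(n);np.savez(n+"1.npz",**c)
    if n=="side":a=c["color"][190:340,200:400]
    if n=="scene":b=c["color"][180:330,220:420]
cv2.imwrite("pics/d2.png",cv2.resize(np.hstack([a,b]),None,fx=2,fy=2,interpolation=cv2.INTER_CUBIC))
```

```text
[ 0.48617984 -0.01678383  0.06163337] [ 0.92299356  0.11749189 -0.02798179] [3.14101922e+00 2.52961002e-04 1.26936229e+00]
implied tab phi if 13mm 2.8341075402983233 0.09350591356008171
```

View pics/d2.png

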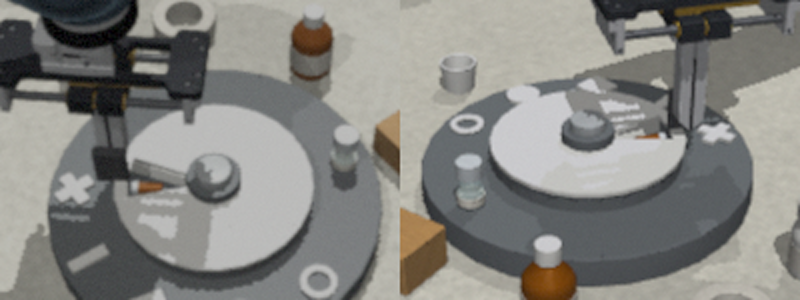

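The tab has moved round and now stands just short of the cross; the tab is at about (110,162) and the cross at (74,188) in the left half. I'll measure the tab angle from its dark face using the depth map.

```bash
cat > tab.py <<'E'
from h import *
C=np.array([.5705,-.0572])
def tab(c,name,lo,hi):
    v,u=np.nonzero((c["z_map"]>0)&(c["color"].max(2)<75));z=c["z_map"][v,u]
    E=c["extrinsics"];Q=np.c_[(u-c["cx"])/c["fx"]*z,(v-c["cy"])/c["fy"]*z,z]
    W=(Q-E[:3,3])@E[:3,:3];d=W[:,:2]-C;r=np.hypot(*d.T);a=np.arctan2(d[:,1],d[:,0])%(2*np.pi)
    s=(r>.076)&(r<.11)&(W[:,2]>.058)&(W[:,2]<.093)&(a>lo)&(a<hi)
    # tangential offset from the axis plane; face is 5 mm off the tab plane
    x=W[s]; 
    if len(x)<10: print(name,len(x));return
    f=np.arcsin(.005/r[s]); print(name,s.sum(),"face",np.median(a[s]).round(4),"phi if ccw face",np.median(a[s]-f).round(4),"if cw",np.median(a[s]+f).round(4),"r",np.percentile(r[s],[3,97]).round(4),x[:,2].max().round(4),x.mean(0).round(4))
E
python3 - <<'E'
from tab import *
for k,lo,hi in((0,1.9,2.4),(1,2.6,3.1)):
    for n in("side","scene"): tab(load(f"{n}{k}.npz"),n+str(k),lo,hi)
c=load("wrist1.npz");cv2.imwrite("pics/w1.png",c["color"])
E
```

```text
side0 159 face 2.1769 phi if ccw face 2.1225 if cw 2.2312 r [0.0763 0.1044] 0.0928 [0.5208 0.0159 0.0787]
scene0 254 face 2.0822 phi if ccw face 2.0297 if cw 2.1341 r [0.0827 0.1096] 0.0921 [0.5232 0.0269 0.0755]
side1 249 face 2.9125 phi if ccw face 2.8593 if cw 2.9658 r [0.078  0.1058] 0.0929 [ 0.4814 -0.0353  0.0794]
scene1 63 face 2.7832 phi if ccw face 2.7228 if cw 2.8426 r [0.0796 0.0969] 0.0904 [ 0.4931 -0.028   0.0724]
```

View pics/w1.png

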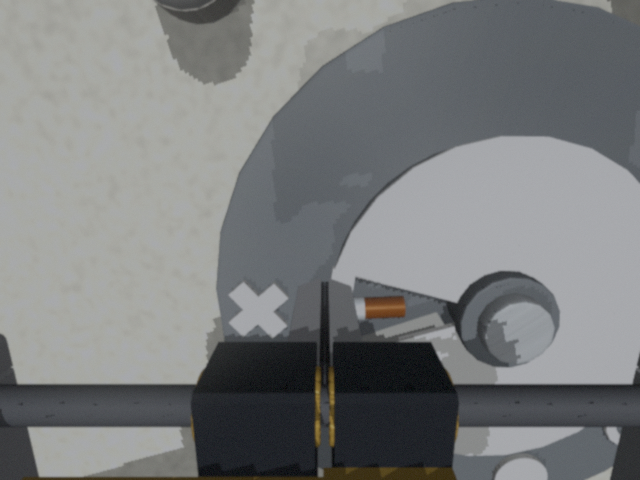

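Three estimates put the tab at about 2.845 rad against the cross at 2.883. I'll push 0.035 rad more, back off, lift and check without obstruction.

move_arm([
  [[-0.0004,-0.0013,0],[0,0,0.006]],
  [[-0.0008,-0.0026,0],[0,0,0.012]],
  [[-0.0011,-0.0039,0],[0,0,0.0175]],
  [[-0.0011,-0.0039,0],[0,0,0.0175]],
  [[-0.0011,-0.0039,0],[0,0,0.0175]],
  [[0.002,0.007,0],[0,0,0.0175]],
  [[0.004,0.014,0],[0,0,0.0175]],
  [[0.004,0.014,0.03],[0,0,0.0175]],
  [[0.004,0.014,0.07],[0,0,0.0175]],
  [[0.02,0.05,0.11],[0,0,0.0175]],
  [[0.04,0.09,0.14],[0,0,0.0175]],
  [[0.06,0.13,0.15],[0,0,0.0175]],
  [[0.06,0.13,0.15],[0,0,0.0175]],
  [[0.06,0.13,0.15],[0,0,0.0175]],
])

```text
clock: 6.25
position: [0.5342, 0.088, 0.1813]
orientation: [-3.142, 0.001, 1.308]
wrist_force: [0.1, -0.4, -0.4]
gripper_width: 0.0007
grip_force: 0.0
```

Run:
```python
from tab import *
from bench import env, imaging
o=env.get_obs();print(o["position"],o["wrist_force"],o["orientation"])
for n in("side","scene","wrist"): 
    c=imaging.camera(n);np.savez(n+"2.npz",**c); tab(c,n,2.6,3.1)
cv2.imwrite("pics/w2.png",c["color"])
```

```text
[0.53417842 0.0880089  0.18126455] [ 0.09174788 -0.3817953  -0.43714528] [-3.14158414e+00  6.69332589e-04  1.30763766e+00]
side 243 face 2.9417 phi if ccw face 2.8882 if cw 2.9962 r [0.0779 0.106 ] 0.093 [ 0.4806 -0.0382  0.0786]
scene 269 face 2.8159 phi if ccw face 2.7652 if cw 2.8699 r [0.0806 0.1087] 0.0926 [ 0.4813 -0.0276  0.0762]
wrist 0
```

View pics/w2.png

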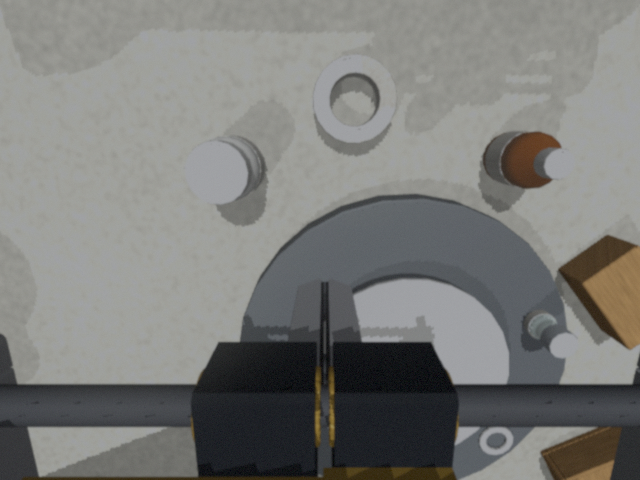

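From this angle the tab is hidden under the gripper. The side (2.888) and scene (2.870) estimates bracket the cross at 2.883. I'll take one closer check from above, with the tool south of the tab.

move_arm([
  [[-0.01,-0.04,0.03],[0,0,0]],
  [[-0.02,-0.09,0.062],[0,0,0]],
  [[-0.03,-0.14,0.062],[0,0,0]],
  [[-0.04,-0.19,0.062],[0,0,0]],
  [[-0.05,-0.24,0.062],[0,0,0]],
  [[-0.055,-0.272,0.062],[0,0,0]],
  [[-0.055,-0.272,0.062],[0,0,0]],
  [[-0.055,-0.272,0.062],[0,0,0]],
])

```text
clock: 7.2
position: [0.4896, -0.1305, 0.2305]
orientation: [-3.141, -0.001, 1.304]
wrist_force: [0.5, 0.5, 0.7]
gripper_width: 0.0002
grip_force: 0.0
```

Run:
```python
from tab import *
from bench import env, imaging
c=imaging.camera("wrist");np.savez("wrist3.npz",**c); tab(c,"wrist",2.6,3.1)
g=c["color"].min(2)
k=(g>140);
for ce,a in blobs(k,150): print(np.round(ce,1),a,np.round(ray(c,*ce,.034),4),"z73",np.round(ray(c,*ce,.073),4))
print(proj(c,[.5705,-.0572,.073]),proj(c,[.4434,-.0238,.034]))
cv2.imwrite("pics/w3.png",c["color"])
```

```text
wrist 214 face 2.9234 phi if ccw face 2.8673 if cw 2.9772 r [0.0787 0.1073] 0.0924 [ 0.4817 -0.0368  0.0863]
[230.7 201.8] 117327 [ 0.4062 -0.0932  0.034 ] z73 [ 0.417  -0.0894  0.073 ]
[398.4 106.5] 29820 [ 0.5799 -0.0511  0.034 ] z73 [ 0.5726 -0.0517  0.073 ]
[552.   56.8] 622 [ 0.7179 -0.0463  0.034 ] z73 [ 0.6963 -0.0474  0.073 ]
[390.8 111.5] 520 [ 0.5723 -0.0534  0.034 ] z73 [ 0.5658 -0.0538  0.073 ]
[245.  118.5] 816 [ 0.4435 -0.0244  0.034 ] z73 [ 0.4503 -0.0277  0.073 ]
[274.2 198.6] 374 [ 0.4473 -0.1012  0.034 ] z73 [ 0.4538 -0.0966  0.073 ]
[485.2 210.5] 467 [ 0.6399 -0.1659  0.034 ] z73 [ 0.6264 -0.1546  0.073 ]
[337.2 245.7] 830 [ 0.4934 -0.1624  0.034 ] z73 [ 0.4951 -0.1514  0.073 ]
[414.8 250.2] 832 [ 0.5663 -0.1871  0.034 ] z73 [ 0.5604 -0.1735  0.073 ]
[113.2 451.7] 7572 [ 0.1814 -0.3326  0.034 ] z73 [ 0.2155 -0.3039  0.073 ]
[534.5 445.9] 5201 [ 0.6503 -0.4523  0.034 ] z73 [ 0.6357 -0.4112  0.073 ]
[323.3 462.4] 158 [ 0.4109 -0.4108  0.034 ] z73 [ 0.4212 -0.374   0.073 ]
[397.38160448 114.17937318] [244.71679441 117.88320605]
```

View pics/w3.png

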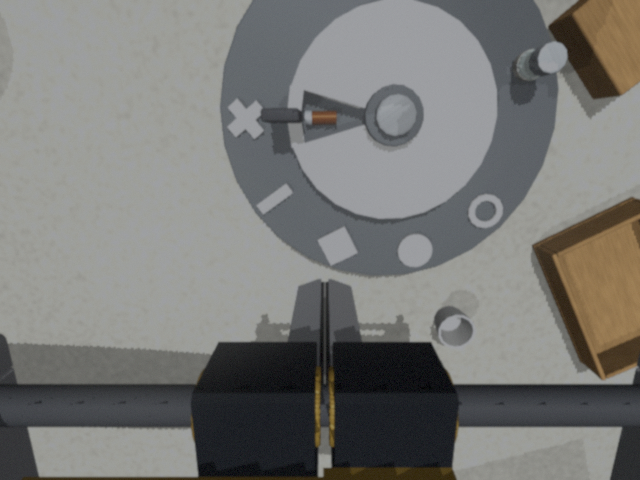

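The overhead wrist view shows the tab at about (282,115) pointing at the cross (245,118), with the plunger at (396,114). I'll work out the angle from the tab's top face.

Run:
```python
from h import *
from scipy.optimize import least_squares
c=load("wrist3.npz")
P=np.array([ray(c,*p,.034)[:2] for p in [(245,118.5),(274.2,198.6),(337.2,245.7),(414.8,250.2),(485.2,210.5)]])
a=np.arange(5)*.6
r=least_squares(lambda p:(P-p[:2]-.13*np.c_[np.cos(p[2]+a),np.sin(p[2]+a)]).ravel(),[.57,-.06,2.8]);print("fit",r.x,np.abs(r.fun).max()*1e3)
C=r.x[:2]
v,u=np.mgrid[95:140,255:310];v=v.ravel();u=u.ravel();z=c["z_map"][v,u]
E=c["extrinsics"];Q=np.c_[(u-c["cx"])/c["fx"]*z,(v-c["cy"])/c["fy"]*z,z];W=(Q-E[:3,3])@E[:3,:3]
for lo in(.08,.085,.088):
    s=(W[:,2]>lo)&(W[:,2]<.098);X=np.array([ray(c,uu,vv,.09)[:2] for uu,vv in zip(u[s],v[s])])
    (w,h)=cv2.minAreaRect((X*1000).astype(np.float32))[1];m=(X.min(0)+X.max(0))/2-C;b=X.mean(0)-C
    vec=np.linalg.svd(X-X.mean(0))[2][0]
    print(lo,s.sum(),w,h,"phi mean",np.arctan2(b[1],b[0]),"r",np.hypot(*b),"axis dir",np.arctan2(vec[1],vec[0])%np.pi)
```

```text
fit [ 0.56937723 -0.05700141  2.8880998 ] 0.28670279925323283
0.08 507 9.767598152160645 29.619890213012695 phi mean 2.888008721353701 r 0.09217001465255671 axis dir 2.8810573196001585
0.085 501 9.532645225524902 29.435274124145508 phi mean 2.8875504937878307 r 0.0921492799602379 axis dir 2.8754334361636458
0.088 482 9.532641410827637 29.422992706298828 phi mean 2.8872929651562447 r 0.09233691615992393 axis dir 2.86849171649171
```

In this single view the tab is at 2.8875 rad and the cross at 2.888, so it is aligned. Next I'll move over the plunger and come down to just above it.

move_arm([
  [[0.03,0.03,0],[0,0,0]],
  [[0.06,0.06,0],[0,0,0]],
  [[0.09,0.085,0],[0,0,0]],
  [[0.1,0.092,0],[0,0,0]],
  [[0.1,0.092,-0.03],[0,0,0]],
  [[0.1,0.092,-0.07],[0,0,0]],
  [[0.1,0.092,-0.11],[0,0,0]],
  [[0.1,0.092,-0.145],[0,0,0]],
  [[0.1,0.092,-0.17],[0,0,0]],
  [[0.1,0.092,-0.182],[0,0,0]],
  [[0.1,0.092,-0.182],[0,0,0]],
  [[0.1,0.092,-0.182],[0,0,0]],
])

```text
clock: 8.45
position: [0.5708, -0.0567, 0.0865]
orientation: [3.14, 0.0, 1.306]
wrist_force: [0.3, -0.4, 0.1]
gripper_width: 0.0001
grip_force: 0.0
```

move_arm([
  [[0,0,-0.006],[0,0,0]],
  [[0,0,-0.012],[0,0,0]],
  [[0,0,-0.016],[0,0,0]],
  [[0,0,-0.019],[0,0,0]],
  [[0,0,-0.022],[0,0,0]],
  [[0,0,-0.024],[0,0,0]],
  [[0,0,-0.025],[0,0,0]],
  [[0,0,-0.025],[0,0,0]],
  [[0,0,-0.025],[0,0,0]],
])

```text
clock: 9.35
position: [0.5705, -0.0567, 0.0671]
orientation: [-3.141, 0.0, 1.306]
wrist_force: [-4.8, 1.5, 11.6]
gripper_width: 0.0006
grip_force: 5.9
```

The force of 11.6 N at z = 67 mm means the plunger is at its stop. I'll press slightly more to be sure, hold, then lift straight up and away.

move_arm([
  [[0,0,-0.001],[0,0,0]],
  [[0,0,-0.001],[0,0,0]],
  [[0,0,-0.001],[0,0,0]],
])

```text
clock: 9.65
position: [0.5705, -0.0567, 0.067]
orientation: [-3.141, 0.0, 1.306]
wrist_force: [-7.2, 1.0, 16.3]
gripper_width: 0.0007
grip_force: 8.0
```

move_arm([
  [[0,0,0.004],[0,0,0]],
  [[0,0,0.01],[0,0,0]],
  [[0,0,0.02],[0,0,0]],
  [[0,0,0.05],[0,0,0]],
  [[0,0,0.1],[0,0,0]],
  [[0,0,0.15],[0,0,0]],
  [[0,0,0.2],[0,0,0]],
  [[-0.03,-0.03,0.206],[0,0,0]],
  [[-0.06,-0.06,0.206],[0,0,0]],
  [[-0.1,-0.092,0.206],[0,0,0]],
  [[-0.1,-0.092,0.206],[0,0,0]],
  [[-0.1,-0.092,0.206],[0,0,0]],
  [[-0.1,-0.092,0.206],[0,0,0]],
])

```text
clock: 10.95
position: [0.4907, -0.1298, 0.2295]
orientation: [3.141, -0.0, 1.306]
wrist_force: [0.4, -0.0, -0.5]
gripper_width: 0.0004
grip_force: 0.0
```

Run:
```python
from h import *
from bench import env, imaging
print(env.get_obs()["position"])
c=imaging.camera("wrist");E=c["extrinsics"]
v,u=np.nonzero(c["z_map"]>0);z=c["z_map"][v,u];Q=np.c_[(u-c["cx"])/c["fx"]*z,(v-c["cy"])/c["fy"]*z,z];W=(Q-E[:3,3])@E[:3,:3]
C=np.array([.5694,-.057]);d=W[:,:2]-C;r=np.hypot(*d.T)
s=(r<.115)&(r>.07)&(W[:,2]>.085)&(W[:,2]<.098)&(d[:,0]<-.06)
b=np.mean([ray(c,x,y,.09)[:2] for x,y in zip(u[s],v[s])],0)-C;print(s.sum(),"phi",np.arctan2(b[1],b[0]),"plunger z",np.median(W[r<.012,2]))
k=c["color"].min(2)>140
for ce,a in blobs(k,300):
    p=ray(c,*ce,.034)
    if abs(np.hypot(*(p[:2]-C))-.13)<.006: print(p,np.arctan2(*(p[:2]-C)[::-1])%(2*np.pi))
```

```text
[ 0.49067677 -0.12982841  0.22953573]
501 phi 2.887332709267737 plunger z 0.07292420763283376
[ 0.44355739 -0.02435744  0.034     ] 2.8877942291741774
[ 0.4472954  -0.10116607  0.034     ] 3.488658404606354
[ 0.6398578  -0.16588599  0.034     ] 5.2867077944274286
[ 0.49350096 -0.16239258  0.034     ] 4.0882635320700915
[ 0.56621643 -0.18710455  0.034     ] 4.687924536581454
```

The plunger is back up at 72.9 mm, and the tab (2.887) is still at the cross (2.888).

```bash
python3 -c "
from bench import env
print(env.job_done())"
```

```text
the job is handed in; nothing more can be done
None
```

I turned the cover until the tab pointed at the cross (within about 0.001 rad in the wrist-camera view), pressed the plunger to its stop and let it come back up with the cover still at the cross, then handed the job in after about 11 s; I have not seen the judge's result.

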